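Angle a length of square tube past a post into its stock bay

ROBOT

A 6-joint arm with a two-finger parallel gripper is mounted at the origin on the work surface. World frame = base frame: x ahead of the robot, y to its left, z up, the work surface at z = 0. Lengths are in m, angles in rad, forces in N, time in s.
With the tool pointing down it reaches from about 0.325 to 0.9 m from the base axis. Payload 3.5 kg.
Tool frame: the origin (TCP) lies midway between the tips of the shut fingers; the grasp point (between the pads) lies 19 mm behind it (bot.hold_point_z is the distance from the TCP to the grasp point, in m); z points along the fingers, x is the direction in which the jaws open and shut, and the axes are right-handed (so a half turn about z gives the same grasp; the last joint's range is limited). The gripper opens to 85 mm and grips with 20 to 120 N. Pads are 22 mm wide; open, the fingers measure 114 mm over their backs; the gripper's body (76 mm by 85 mm) begins 54 mm behind the grasp point. The pads swing forward as they close: fully open they stand 13 mm farther back than shut.
Start: joints at [1.075, 0.276, -0.026, 1.268, 0, 1.467], TCP at [0.239, 0.577, 0.231] pointing down, gripper open.
Joint ranges: [-3.12, 3.12], [-0.85, 1.88], [-1.08, 1.24], [-1.95, 2.15], [-1.57, 1.53], [-3.14, 3.14]. Speed limits (rad/s): [2.57, 2.57, 3.14, 3.14, 3.14, 3.14].

INTERFACE

Orientations are given as [roll, pitch, yaw] about the fixed x, y, z axes, in that order (R = Rz(yaw) Ry(pitch) Rx(roll)).
In Python, from bench import bot gives the robot as it stands. The module is installed in compiled form; this text tells all that it offers.
- The arm moves only by the tool carry_out, never from a script. Its arguments are lists of equal length, an entry for each row: "dp": the shift along the world's x, y, z in m, a list of three; "rotation": the turn, a rotation vector about the world's x, y, z in rad, a list of three; "fingers": the closure, from 0 (fully open) to 1 (shut). In form: {"dp": [[tx, ty, tz], ...], "rotation": [[rx, ry, rz], ...], "fingers": [fingers, ...]}. A call has exactly 5 rows; each row is the pose to reach, as a shift and turn from the pose commanded when the call began; what a row does not reach only later rows make up. A row lasts 1/12 s, in which the tool goes at most 41.7 mm and 7.16 degrees, less where a joint would pass 70% of its speed; a pose out of reach is approached as far as the arm can. A call with a gripper value outside its range is refused whole. The fingers move at their own pace and stop on an object; "newtons" is the grip in N (left out, the last holds). Time passes only in rows, so rows that repeat a pose let the fingers close, or fill a call up. It gives the time, the measured TCP pose, the force and the opening at its end, in the units of the state.
- bot.state(): the state, without advancing time (a new reading comes with each control period).
- bot.camera(name): name is "scene" or "top" or "wrist"; returns a dict with "img" (480x640x3 uint8, red, green, blue), "z_map" (480x640 float32, m along the optical axis (not along the pixel's ray), 0 where there is no reading), "mtx" (3x3 intrinsics, pixels), "R" (3x3) and "t" (3): a world point X has camera coordinates R X + t; the wrist camera has in their place "tool_from_camera" (4x4, takes a point from camera to tool coordinates, whose origin is the TCP and whose axes are the tool frame's). Camera axes: x right, y down, z forward; pixel columns grow to the right and rows downward; lengths in m; the calibration is good to about 2 mm. A picture is of the moment at which its call begins: read the wrist's pose just before it.
- bot.close_job(): hands the job in, once; it reports no verdict.
Trained networks look in the newest picture that a camera, given by its name, has taken for a name from the list of things; names that differ only in an ending like _2 or _b are one class to them, and where a whole thing is asked for, a point or a joint stands for the part that bears it (a point fixed in the world has none). Each returns a list of dicts, best first, with "score" (0 to 1); they miss things now and then, are a little off and sometimes report something else, mostly with a low value. They report only what shows in the picture. A call takes as long as a camera call. They do not tell look-alikes from the thing itself.
- bot.search_frame(thing, camera): "rect" ([left, top, right, bottom] as shares, 0 to 1, of the picture: columns of its width, rows of its height, round what is visible of it).
- bot.silhouettes(thing, camera): "region" (480x640 bool, what is visible of it) and "rect" ([left, top, right, bottom] as shares, 0 to 1, of the picture: columns of its width, rows of its height, round what is visible of it).
The state is a dict: "time": time; "qpos": joint angles; "qvel": joint speeds; "tau": joint torques, N m; "ee_pos": TCP position; "tcp_rot": TCP orientation; "ft_force": force on the tool from outside, world axes, zero at the start; "ft_torque": the same for the moment, N m; "opening": finger opening in m.
Only numpy, scipy, OpenCV 4.12 (cv2) and the standard library are available. Lean on these libraries where they do the work, as an engineer would, in place of code of your own. Each camera call takes 0.05 s, during which the arm holds its last target. There are 200 camera calls.

TASK

Using only pushes on the bench top, put the steel square tube away in the blue bay: slide one end in behind the yellow post first, then push the other end round until the whole tube lies inside the bay, flat along its back rail. Never grip the tube between the fingers or lift it off the bench, and leave the hammer, the steel billet and the tin where they are.

Things in the scene. Friction and masses are not known exactly. Their poses are not given: they have to be found in the camera images.
- tube: loose square steel tube, 240 mm long, 30 x 30 mm in section, about 0.45 kg (hidden variation), lying on the bench in front of the bay. Origin: centre of its underside; y along its length, x across it, z up. At the start its y axis is within about 35 degrees of the bay's y axis, and its end at +y is nearer to the post.
- tube_end_a (a point): centre of the tube's end face at its +y end (the end that starts nearer to the post and has to go in behind it), 15 mm above the bench when lying; axes as the tube's
- tube_end_b (a point): centre of the tube's other end face, at its -y end, 15 mm above the bench when lying; axes as the tube's
- bay: blue steel bay fixed on the bench, no floor, 40 mm high: back rail and two end cheeks, 12 mm thick, open towards the robot. Origin: middle of the mouth, at bench height; x into the bay, y along it, z up. Inside: y -150 to +150 mm, x 0 (front ends of the cheeks) to +60 mm (inner face of the rail). With the tube flat against the rail its end centres are at x = +45 mm. Two lugs behind the rail.
- post: yellow upright post, black band, fixed to the bench in front of the bay's mouth near its +y end: 32 mm in diameter, 61 mm high. Origin: centre of its foot, about 20 mm in front of the mouth line and 82 mm from the bay's middle. The opening from it to the far cheek is shorter than the tube, so the tube cannot go in broadside; behind it are about 64 mm to the rail.
- hammer: bystander: hammer lying on the bench to the left of the work. Leave it alone
- billet: bystander: dark steel cylinder, 48 mm in diameter, 50 mm high, upright at the right of the bay. Origin: centre of its underside. Leave it alone
- tin: bystander: tin with a paper label, 60 mm in diameter, 90 mm high, upright at the left of the bay. Origin: centre of its underside. Leave it alone
There are look-alikes about, which are no part of the job. Of the things that look like the tube, the larger one is meant.

How it is judged:
On the way:
1. one end of the tube is inside the bay, behind the post, while the other end is still outside the mouth (x of tube_end_a in the frame of bay above 0.003 m and y of tube_end_a in the frame of bay above 0.07 m and x of tube_end_b in the frame of bay below 0 m).
At the end, for the whole second after the job is handed in: The tube lies at rest flat on the bench inside the bay, between the two cheeks, both ends within 7 mm of touching the back rail; the hammer, billet and tin are within 20 mm of where they stood (x of tube_end_a in the frame of bay between 0.038 and 0.052 m and x of tube_end_b in the frame of bay between 0.038 and 0.052 m and y of tube_end_a in the frame of bay below 0.153 m and y of tube_end_b in the frame of bay above -0.153 m and height (world z) of tube below 0.005 m and angle between tube's own z axis and vertical below 0.06 rad and linear speed of tube below 0.01 m/s and distance of each of hammer, billet, tin from where it was at the start of the episode below 0.02 m).
It fails at once if an end of the tube is lifted more than 10 mm off the bench (height (world z) of any of tube_end_a, tube_end_b above 0.025 m).
It fails at once if the tube is taken between the fingers (x of the grasp point in the frame of tube between -0.012 and 0.012 m and y of the grasp point in the frame of tube between -0.115 and 0.115 m and z of the grasp point in the frame of tube below 0.04 m).
It fails at once if the hammer, billet or tin is shifted more than 20 mm (distance of any of hammer, billet, tin from where it was at the start of the episode above 0.02 m).
It fails at once if the billet or the tin is tipped over (angle between any of billet, tin's own z axis and vertical above 0.3 rad).
It also fails if it takes over 58 s, if anything falls off the work surface, if the arm or the gripper's body presses on something with over 40 N, if the wrist force passes 120 N, or if a joint passes its speed limit or range.

## Working session

There is one attempt and no reset: what is moved stays moved. The work goes in short steps, Python scripts to look and compute and a tool call to move; the robot and the scene stay as the last step left them, time stands still between calls to the robot, and variables do not carry over. Pictures are saved under pics/ and viewed, about 8 in all and at most 12, crops included, and the job is handed in when it is done.

Besides the shell and the picture viewer there is one more tool, called after "Request:" as name(argument=value, ...) on one line, values as JSON. carry_out: Moves the arm, as the interface text tells. Its arguments: {"type":"object","properties":{"dp":{"type":"array","items":{"type":"array","items":{"type":"number"}}},"rotation":{"type":"array","items":{"type":"array","items":{"type":"number"}}},"fingers":{"type":"array","items":{"type":"number"}},"newtons":{"type":"number"}},"required":["dp","rotation","fingers"]}

```bash
mkdir -p pics; python3 - <<'E'
from bench import bot
import cv2,numpy as np
print({k:np.round(v,3) for k,v in bot.state().items()})
for c in ["top","scene"]:
    d=bot.camera(c); cv2.imwrite(f"pics/{c}0.png",d["img"][:,:,::-1])
    print(c,d["mtx"].round(1).tolist(),d["R"].round(3).tolist(),d["t"].round(3).tolist())
    np.savez(f"{c}0.npz",**d)
    for n in ["tube","bay","post","hammer","billet","tin"]:
        print(n,[(round(r["score"],2),(np.array(r["rect"])*[640,480,640,480]).round().tolist()) for r in bot.search_frame(n,c)])
E
```

```text
{'time': np.float64(0.0), 'qpos': array([ 1.075,  0.277, -0.028,  1.268,  0.   ,  1.467]), 'qvel': array([-0.   ,  0.   , -0.002, -0.001, -0.001, -0.   ]), 'tau': array([-1.0000e-03, -4.4551e+01,  2.9520e+01,  1.6000e-02, -0.0000e+00,
       -0.0000e+00]), 'ee_pos': array([0.239, 0.577, 0.23 ]), 'tcp_rot': array([-3.141e+00,  2.000e-03,  1.178e+00]), 'ft_force': array([-0.528, -0.832, -0.153]), 'ft_torque': array([-0.017, -0.059,  0.01 ]), 'opening': np.float64(0.085)}
top [[553.1, 0.0, 317.6], [0.0, 553.1, 237.3], [0.0, 0.0, 1.0]] [[-0.01, -1.0, 0.026], [-0.993, 0.007, -0.117], [0.117, -0.027, -0.993]] [0.005, 0.524, 1.086]
tube [(0.82, [383.0, 308.0, 459.0, 355.0]), (0.63, [286.0, 234.0, 409.0, 269.0])]
bay [(0.56, [207.0, 141.0, 364.0, 194.0]), (0.49, [432.0, 138.0, 466.0, 171.0])]
post [(0.59, [241.0, 191.0, 255.0, 212.0])]
hammer [(0.67, [140.0, 230.0, 185.0, 362.0])]
billet [(0.79, [434.0, 137.0, 466.0, 169.0])]
tin [(0.76, [153.0, 152.0, 191.0, 190.0])]
scene [[452.3, 0.0, 321.9], [0.0, 452.3, 238.3], [0.0, 0.0, 1.0]] [[-0.44, 0.898, -0.018], [0.514, 0.235, -0.825], [-0.736, -0.372, -0.565]] [0.206, -0.243, 1.254]
tube [(0.67, [231.0, 178.0, 302.0, 190.0]), (0.63, [237.0, 203.0, 347.0, 261.0])]
bay [(0.9, [205.0, 250.0, 403.0, 361.0])]
post [(0.75, [352.0, 267.0, 374.0, 302.0])]
hammer [(0.68, [448.0, 218.0, 510.0, 315.0])]
billet [(0.86, [113.0, 236.0, 148.0, 271.0])]
tin [(0.57, [425.0, 293.0, 472.0, 366.0])]
```

View pics/top0.png

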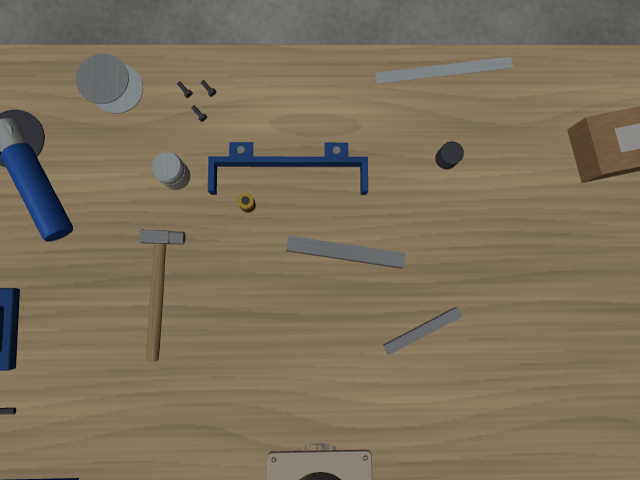

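```bash
cat > h.py <<'E'
import numpy as np,cv2
def world(d):
    K=d["mtx"];v,u=np.mgrid[:480,:640];z=d["z_map"]
    c=np.stack([(u-K[0,2])/K[0,0]*z,(v-K[1,2])/K[1,1]*z,z],-1)
    return (c-d["t"])@d["R"]
def box(w,m):
    pts=w[m][:,:2]; (c,s,a)=cv2.minAreaRect((pts*1000).astype(np.float32)); return np.round(cv2.boxPoints((c,s,a)),1),np.round(c,1),np.round(s,1)
E
python3 - <<'E'
from h import *
d=np.load("top0.npz");w=world(d);z=w[...,2];ok=d["z_map"]>0
print("bench z",np.median(z[ok]))
def reg(r,lo,hi):
    m=np.zeros(z.shape,bool);m[r[1]:r[3],r[0]:r[2]]=1;m&=ok&(z>lo)&(z<hi);return m
for n,r,lo,hi in [("tube",(280,228,415,275),.022,.04),("small",(378,303,464,360),.012,.05),("bay",(200,135,370,190),.034,.046),("post",(236,186,260,216),.052,.07),("billet",(428,132,470,175),.043,.06),("tin",(148,147,196,195),.08,.1)]:
    m=reg(r,lo,hi); print(n,m.sum(),np.median(z[m]),*[x.tolist() for x in box(w,m)])
E
```

```text
bench z 0.0006915696832811216
tube 1801 0.030631727036397213 [[460.8999938964844, -172.39999389648438], [491.20001220703125, -177.1999969482422], [528.9000244140625, 60.0], [498.6000061035156, 64.80000305175781]] [494.9, -56.2] [240.2, 30.7]
small 933 0.021707838695554534 [[287.70001220703125, -140.0], [362.6000061035156, -290.3999938964844], [382.3999938964844, -280.5], [307.5, -130.10000610351562]] [335.0, -210.3] [22.1, 168.0]
bay 1334 0.04055729508447138 [[619.7999877929688, -102.19999694824219], [689.5, -102.5], [691.0, 221.10000610351562], [621.2999877929688, 221.39999389648438]] [655.4, 59.4] [323.6, 69.7]
post 190 0.056957335334127175 [[579.7999877929688, 157.5], [580.0, 128.0], [610.9000244140625, 128.3000030517578], [610.7000122070312, 157.6999969482422]] [595.4, 142.9] [30.8, 29.5]
billet 441 0.05055204868678458 [[660.0, -277.0], [697.2000122070312, -306.3999938964844], [726.0999755859375, -269.79998779296875], [688.9000244140625, -240.39999389648438]] [693.1, -273.4] [46.7, 47.4]
tin 700 0.09056433484022966 [[626.9000244140625, 318.3999938964844], [628.2999877929688, 264.1000061035156], [685.9000244140625, 265.6000061035156], [684.4000244140625, 319.8999938964844]] [656.4, 292.0] [57.6, 54.3]
```

The top view shows the tube at (288–404, 237–268), the bay at (208–368, 142–194) and the post at (246, 202). The small look-alike is at (384–460, 308–355) and the hammer at (140–185, 230–362). The 240 × 30 mm fit confirms which one is the tube. I'll start with an axial push at end B with the fingers shut.

Request:
carry_out(dp=[[0.0115,-0.0395,0],[0.023,-0.079,0],[0.0345,-0.1185,0],[0.046,-0.158,0],[0.0575,-0.1975,0]], rotation=[[0,0,0.02],[0,0,0.04],[0,0,0.06],[0,0,0.08],[0,0,0.1]], fingers=[1,1,1,1,1])

```text
time: 1.12
ee_pos: [0.2968, 0.3783, 0.2314]
tcp_rot: [3.141, -0.0, 1.28]
ft_force: [0.5, 0.2, -0.6]
opening: 0.0251
```

Request:
carry_out(dp=[[0.0115,-0.0395,0],[0.023,-0.079,0],[0.0345,-0.1185,0],[0.046,-0.158,0],[0.0575,-0.1975,0]], rotation=[[0,0,0.03],[0,0,0.06],[0,0,0.09],[0,0,0.12],[0,0,0.136]], fingers=[1,1,1,1,1])

```text
time: 1.53
ee_pos: [0.3543, 0.1807, 0.2317]
tcp_rot: [3.14, -0.001, 1.416]
ft_force: [1.2, 0.2, -0.3]
opening: -0.0001
```

Request:
carry_out(dp=[[0.0115,-0.0395,0],[0.023,-0.079,0],[0.0345,-0.1185,0],[0.046,-0.158,0],[0.0575,-0.1975,0]], rotation=[[0,0,0],[0,0,0],[0,0,0],[0,0,0],[0,0,0]], fingers=[1,1,1,1,1])

```text
time: 1.95
ee_pos: [0.4119, -0.0172, 0.2318]
tcp_rot: [3.14, -0.0, 1.414]
ft_force: [0.8, -0.1, 0.7]
opening: 0.0005
```

Request:
carry_out(dp=[[0.0115,-0.0395,0],[0.023,-0.079,0],[0.0345,-0.1185,0],[0.046,-0.158,0],[0.0575,-0.1975,0]], rotation=[[0,0,0],[0,0,0],[0,0,0],[0,0,0],[0,0,0]], fingers=[1,1,1,1,1])

```text
time: 2.37
ee_pos: [0.4694, -0.2149, 0.2315]
tcp_rot: [3.141, 0.0, 1.413]
ft_force: [-0.3, 1.4, 0.4]
opening: -0.0003
```

Request:
carry_out(dp=[[0,0,-0.041],[0,0,-0.082],[0,0,-0.123],[0,0,-0.164],[0,0,-0.205]], rotation=[[0,0,0],[0,0,0],[0,0,0],[0,0,0],[0,0,0]], fingers=[1,1,1,1,1])

```text
time: 2.78
ee_pos: [0.4694, -0.213, 0.025]
tcp_rot: [3.14, 0.001, 1.414]
ft_force: [-0.0, -0.1, -1.0]
opening: 0.0002
```

Request:
carry_out(dp=[[0,0,-0.013],[0.0019,0.012,-0.013],[0.0038,0.024,-0.013],[0.0054,0.034,-0.013],[0.007,0.044,-0.013]], rotation=[[0,0,0],[0,0,0],[0,0,0],[0,0,0],[0,0,0]], fingers=[1,1,1,1,1])

```text
time: 3.2
ee_pos: [0.4782, -0.1685, 0.0153]
tcp_rot: [3.138, 0.002, 1.415]
ft_force: [-0.2, -1.7, -0.9]
opening: 0.0003
```

Request:
carry_out(dp=[[0.0014,0.009,0],[0.0028,0.018,0],[0.0042,0.027,0],[0.0054,0.034,0],[0.006,0.038,0]], rotation=[[0,0,0],[0,0,0],[0,0,0],[0,0,0],[0,0,0]], fingers=[1,1,1,1,1])

```text
time: 3.62
ee_pos: [0.4831, -0.13, 0.0141]
tcp_rot: [3.14, 0.001, 1.415]
ft_force: [-0.1, -3.6, 2.3]
opening: 0.0
```

```bash
cat >> h.py <<'E'
O=np.array([617.,59.5]); 
def tube(d,zlo=.024,zhi=.034):
    """tube top from depth, in mm; by region between/near expected grey pixels"""
    w=world(d);z=w[...,2];rgb=d["img"].astype(int)
    grey=(rgb.max(-1)-rgb.min(-1)<25)
    m=(d["z_map"]>0)&(z>zlo)&(z<zhi)&grey&(w[...,0]>.40)&(w[...,0]<.69)&(w[...,1]>-.26)&(w[...,1]<.22)
    n,l,s,_=cv2.connectedComponentsWithStats(m.astype(np.uint8));i=1+np.argmax(s[1:,4]);m=l==i
    c,s,a=cv2.minAreaRect((w[m][:,:2]*1000).astype(np.float32));p=cv2.boxPoints((c,s,a))
    e=p[1]-p[0];f=p[2]-p[1]; v=e if np.linalg.norm(e)>np.linalg.norm(f) else f
    v=v/np.linalg.norm(v); v*=np.sign(v[1]); c=np.array(c)
    print("tube n",m.sum(),"size",np.round(s,1),"theta deg",round(np.degrees(np.arctan2(v[0],v[1])),1),"\nworld: c",c.round(1),"A",(c+120*v).round(1),"B",(c-120*v).round(1),"u",v.round(3),"\nbay: c",(c-O).round(1),"A",(c+120*v-O).round(1),"B",(c-120*v-O).round(1))
    return c,v
E
cat > look.py <<'E'
import sys
from bench import bot
from h import *
s=bot.state();print(s["time"],s["ee_pos"].round(4),s["tcp_rot"].round(3),s["ft_force"].round(1))
d=bot.camera("top");cv2.imwrite(f"pics/{sys.argv[1]}.png",d["img"][100:300,150:480][:,:,::-1].repeat(2,0).repeat(2,1));tube(d)
E
python3 look.py t1
```

```text
3.6167 [ 0.4831 -0.13    0.0141] [3.140e+00 1.000e-03 1.415e+00] [-0.1 -3.6  2.3]
tube n 1428 size [236.5  30.7] theta deg 9.3 
world: c [506.8   4.7] A [526.1 123.1] B [ 487.5 -113.7] u [0.161 0.987] 
bay: c [-110.2  -54.8] A [-90.9  63.6] B [-129.5 -173.2]
```

Request:
carry_out(dp=[[-0.002,-0.015,0],[-0.01,-0.015,0.035],[-0.014,0.02,0.05],[-0.015,0.06,0.05],[-0.015,0.1,0.05]], rotation=[[0,0,0],[0,0,0],[0,0,0],[0,0,0],[0,0,0]], fingers=[1,1,1,1,1])

```text
time: 4.08
ee_pos: [0.4673, -0.0292, 0.064]
tcp_rot: [3.141, -0.003, 1.411]
ft_force: [0.4, 1.0, -0.9]
opening: -0.0003
```

Request:
carry_out(dp=[[0,0.02,0],[0,0.037,0],[0,0.037,0],[0,0.037,0],[0,0.037,-0.02]], rotation=[[0,0,0],[0,0,0],[0,0,0],[0,0,0],[0,0,0]], fingers=[0,0,0,0,0])

```text
time: 4.5
ee_pos: [0.4704, 0.0061, 0.0457]
tcp_rot: [3.135, -0.001, 1.414]
ft_force: [1.0, 0.3, 0.7]
opening: 0.0607
```

Request:
carry_out(dp=[[0,0,0],[0,0,-0.015],[0,0,-0.03],[0,0,-0.042],[0,0,-0.042]], rotation=[[0,0,0],[0,0,0],[0,0,0],[0,0,0],[0,0,0]], fingers=[0,0,0,0,0])

```text
time: 4.92
ee_pos: [0.4646, 0.0059, -0.0007]
tcp_rot: [-3.136, -0.0, 1.412]
ft_force: [-1.7, -0.4, -0.0]
opening: 0.0854
```

```bash
python3 look.py t2
```

```text
4.9167 [ 0.4646  0.0059 -0.0007] [-3.136 -0.     1.412] [-1.7 -0.4 -0. ]
tube n 424 size [60.3 30.4] theta deg 9.1 
world: c [520.9  92.3] A [539.9 210.8] B [501.9 -26.2] u [0.158 0.987] 
bay: c [-96.1  32.8] A [-77.1 151.3] B [-115.1  -85.7]
```

View pics/t2.png

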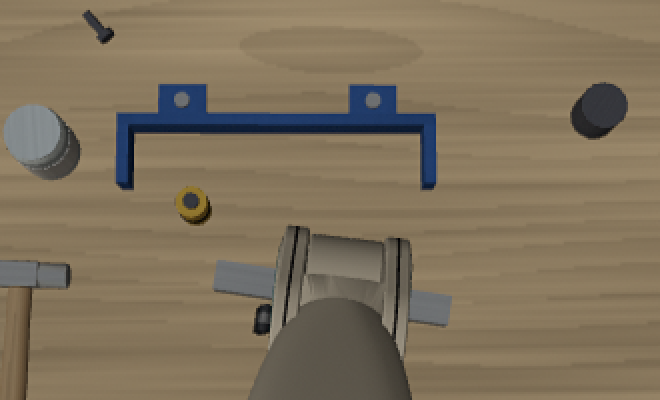

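Request:
carry_out(dp=[[0.013,-0.002,0.001],[0.025,-0.004,0.001],[0.037,-0.006,0.001],[0.049,-0.008,0.001],[0.061,-0.01,0.001]], rotation=[[0,0,0],[0,0,-0.02],[0,0,-0.04],[0,0,-0.06],[0,0,-0.08]], fingers=[0,0,0,0,0])

```text
time: 5.38
ee_pos: [0.5273, -0.0039, 0.0027]
tcp_rot: [-3.139, -0.0, 1.332]
ft_force: [-2.2, 0.2, -0.9]
opening: 0.0853
```

```bash
python3 - <<'E'
s=open('h.py').read()
s=s.replace("i=1+np.argmax(s[1:,4]);m=l==i","m=np.isin(l,[k for k in range(1,n) if s[k,4]>60])")
open('h.py','w').write(s)
E
python3 look.py t3
```

```text
5.3833 [ 0.5273 -0.0039  0.0027] [-3.139 -0.     1.332] [-2.2  0.2 -0.9]
tube n 649 size [240.2  30.8] theta deg 13.5 
world: c [552.5  -5.6] A [580.5 111.1] B [ 524.5 -122.3] u [0.233 0.972] 
bay: c [-64.5 -65.1] A [-36.5  51.6] B [ -92.5 -181.8]
```

Exactly as planned. Continuing.

Request:
carry_out(dp=[[0.011,-0.002,0],[0.022,-0.004,0],[0.033,-0.006,0],[0.043,-0.008,0],[0.043,-0.008,0]], rotation=[[0,0,-0.02],[0,0,-0.04],[0,0,-0.06],[0,0,-0.08],[0,0,-0.08]], fingers=[0,0,0,0,0])

```text
time: 5.85
ee_pos: [0.575, -0.0125, 0.0031]
tcp_rot: [3.137, -0.001, 1.252]
ft_force: [0.4, -0.2, 1.2]
opening: 0.0853
```

```bash
python3 look.py t4
```

```text
5.85 [ 0.575  -0.0125  0.0031] [ 3.137e+00 -1.000e-03  1.252e+00] [ 0.4 -0.2  1.2]
tube n 564 size [240.2  31.1] theta deg 18.3 
world: c [600.  -16.3] A [637.8  97.6] B [ 562.3 -130.2] u [0.315 0.949] 
bay: c [-17.  -75.8] A [20.8 38.1] B [ -54.7 -189.7]
```

Request:
carry_out(dp=[[-0.015,0.005,0],[-0.02,0.0,0.035],[-0.02,-0.035,0.06],[-0.022,-0.075,0.06],[-0.023,-0.115,0.06]], rotation=[[0,0,0],[0,0,0],[0,0,0],[0,0,0],[0,0,0]], fingers=[0,1,1,1,1])

```text
time: 6.32
ee_pos: [0.5507, -0.1282, 0.0652]
tcp_rot: [3.135, 0.0, 1.257]
ft_force: [0.7, 0.2, -0.0]
opening: 0.0387
```

Request:
carry_out(dp=[[-0.001,-0.035,0],[-0.001,-0.036,0],[-0.001,-0.036,-0.01],[-0.001,-0.036,-0.03],[-0.001,-0.036,-0.049]], rotation=[[0,0,0],[0,0,0],[0,0,0],[0,0,0],[0,0,0]], fingers=[1,1,1,1,1])

```text
time: 6.73
ee_pos: [0.5479, -0.1621, 0.0128]
tcp_rot: [3.14, -0.0, 1.255]
ft_force: [0.2, 1.2, 0.3]
opening: 0.0001
```

```bash
python3 look.py t5
```

```text
6.7333 [ 0.5479 -0.1621  0.0128] [ 3.14  -0.     1.255] [0.2 1.2 0.3]
tube n 1555 size [239.4  31.4] theta deg 18.3 
world: c [600. -16.] A [637.6  98. ] B [ 562.4 -130. ] u [0.313 0.95 ] 
bay: c [-17.  -75.5] A [20.6 38.5] B [ -54.6 -189.5]
```

Request:
carry_out(dp=[[0.007,0.01,0],[0.011,0.022,0],[0.015,0.034,0],[0.019,0.045,0],[0.022,0.056,0]], rotation=[[0,0,0],[0,0,0],[0,0,0],[0,0,0],[0,0,0]], fingers=[1,1,1,1,1])

```text
time: 7.2
ee_pos: [0.5705, -0.1051, 0.0142]
tcp_rot: [3.14, 0.0, 1.255]
ft_force: [-0.1, -2.0, -0.4]
opening: -0.0001
```

```bash
python3 look.py t6
```

```text
7.2 [ 0.5705 -0.1051  0.0142] [3.14  0.    1.255] [-0.1 -2.  -0.4]
tube n 1413 size [226.2  31.6] theta deg 18.3 
world: c [616.5  29.4] A [654.2 143.3] B [578.8 -84.5] u [0.314 0.949] 
bay: c [ -0.5 -30.1] A [37.2 83.8] B [ -38.2 -144. ]
```

Request:
carry_out(dp=[[0.003,0.01,0],[0.006,0.019,0],[0.007,0.024,0],[0.007,0.024,0],[0.005,0.014,0]], rotation=[[0,0,0],[0,0,0],[0,0,0],[0,0,0],[0,0,0]], fingers=[1,1,1,1,1])

```text
time: 7.67
ee_pos: [0.5745, -0.0908, 0.0133]
tcp_rot: [-3.141, -0.002, 1.257]
ft_force: [0.5, 0.4, -0.1]
opening: 0.0001
```

```bash
python3 look.py t7
```

```text
7.6667 [ 0.5745 -0.0908  0.0133] [-3.141e+00 -2.000e-03  1.257e+00] [ 0.5  0.4 -0.1]
tube n 1478 size [231.9  31.4] theta deg 18.8 
world: c [623.3  51.1] A [662.1 164.7] B [584.6 -62.5] u [0.323 0.947] 
bay: c [ 6.3 -8.4] A [ 45.1 105.2] B [ -32.4 -122. ]
```

View pics/t7.png

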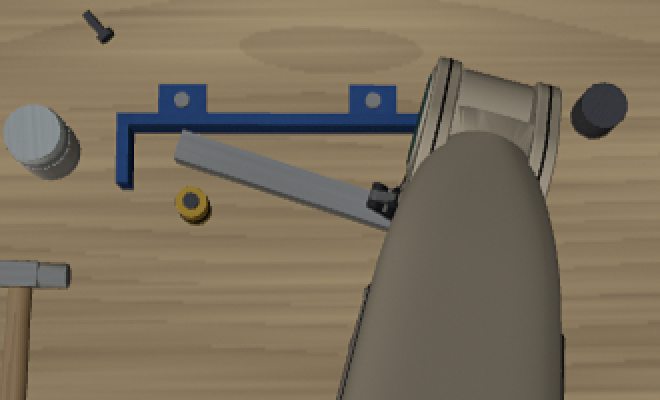

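Request:
carry_out(dp=[[-0.01,-0.01,0.03],[-0.02,0.0,0.06],[-0.015,0.035,0.06],[-0.009,0.075,0.06],[-0.003,0.112,0.06]], rotation=[[0,0,0],[0,0,0],[0,0,0],[0,0,0],[0,0,0]], fingers=[1,1,0,0,0])

```text
time: 8.13
ee_pos: [0.5716, 0.0195, 0.0742]
tcp_rot: [3.14, -0.001, 1.251]
ft_force: [0.9, 0.7, 0.2]
opening: 0.0359
```

Request:
carry_out(dp=[[0,0,0],[0,0,0],[0,0,-0.01],[0,0,-0.04],[0,0,-0.07]], rotation=[[0,0,0],[0,0,0],[0,0,0],[0,0,0],[0,0,0]], fingers=[0,0,0,0,0])

```text
time: 8.55
ee_pos: [0.573, 0.0176, 0.0034]
tcp_rot: [3.137, -0.001, 1.252]
ft_force: [-0.8, -0.3, -0.3]
opening: 0.0853
```

```bash
python3 look.py t8
```

```text
8.55 [0.573  0.0176 0.0034] [ 3.137e+00 -1.000e-03  1.252e+00] [-0.8 -0.3 -0.3]
tube n 648 size [240.7  32.6] theta deg 19.2 
world: c [622.1  47.4] A [661.6 160.7] B [582.5 -66. ] u [0.329 0.944] 
bay: c [  5.1 -12.1] A [ 44.6 101.2] B [ -34.5 -125.5]
```

Request:
carry_out(dp=[[0.012,-0.004,0],[0.022,-0.006,0],[0.032,-0.007,0],[0.042,-0.008,0],[0.05,-0.009,0]], rotation=[[0,0,0],[0,0,0.065],[0,0,0.13],[0,0,0.195],[0,0,0.245]], fingers=[0,0,0,0,0])

```text
time: 9.02
ee_pos: [0.6199, 0.0084, 0.0023]
tcp_rot: [-3.138, 0.0, 1.499]
ft_force: [-1.5, -0.6, -0.3]
opening: 0.0854
```

```bash
python3 look.py t9
```

```text
9.0167 [0.6199 0.0084 0.0023] [-3.138  0.     1.499] [-1.5 -0.6 -0.3]
tube n 556 size [83.3 31.2] theta deg 4.3 
world: c [653.2 126.1] A [662.3 245.8] B [644.2   6.4] u [0.075 0.997] 
bay: c [36.2 66.6] A [ 45.3 186.3] B [ 27.2 -53.1]
```

View pics/t9.png

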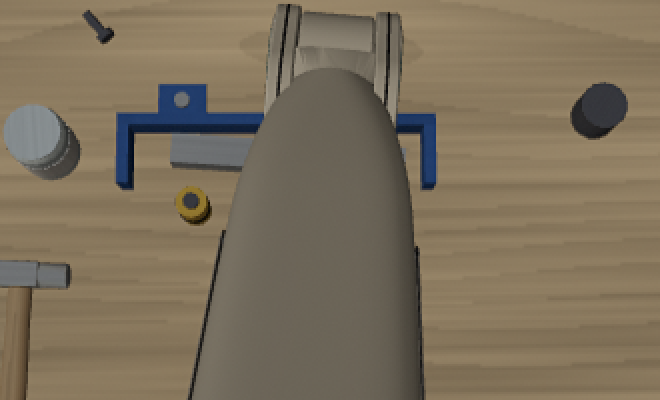

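Request:
carry_out(dp=[[0.004,0,0],[0.008,0,0],[0.011,0,0],[0.014,0,0],[0.015,0,0]], rotation=[[0,0,0.025],[0,0,0.05],[0,0,0.072],[0,0,0.072],[0,0,0.072]], fingers=[0,0,0,0,0])

```text
time: 9.48
ee_pos: [0.6359, 0.0104, 0.0031]
tcp_rot: [-3.141, -0.0, 1.571]
ft_force: [-2.4, -1.5, -0.7]
opening: 0.0854
```

```bash
python3 look.py t10; python3 - <<'E'
from bench import bot
print(bot.state()["ft_force"],bot.state()["ft_torque"])
E
```

```text
9.4833 [0.6359 0.0104 0.0031] [-3.141 -0.     1.571] [-2.4 -1.5 -0.7]
tube n 548 size [79.8 33.2] theta deg 0.5 
world: c [661.8 129.8] A [662.8 249.8] B [660.8   9.8] u [0.008 1.   ] 
bay: c [44.8 70.3] A [ 45.8 190.3] B [ 43.8 -49.7]
[-1.50034937 -0.75783181 -1.0551182 ] [-0.13070418  0.3421812   0.01866353]
```

Request:
carry_out(dp=[[0.001,0,0],[0.002,0,0],[0.003,0,0],[0.004,0,0],[0.004,0,0]], rotation=[[0,0,0],[0,0,0],[0,0,0],[0,0,0],[0,0,0]], fingers=[0,0,0,0,0])

```text
time: 9.95
ee_pos: [0.6361, 0.0105, 0.003]
tcp_rot: [-3.134, 0.001, 1.57]
ft_force: [-10.2, -0.5, 6.6]
opening: 0.0852
```

The tube is against the rail: 10 N, and the tool stopped. I'll retract straight back and look.

Request:
carry_out(dp=[[-0.012,0,0],[-0.03,0,0],[-0.045,0,0.02],[-0.06,0,0.055],[-0.08,0,0.09]], rotation=[[0,0,0],[0,0,0],[0,0,0],[0,0,0],[0,0,0]], fingers=[0,0,0,0,0])

```text
time: 10.37
ee_pos: [0.5602, 0.0107, 0.0936]
tcp_rot: [3.141, -0.001, 1.571]
ft_force: [0.4, 0.0, 1.4]
opening: 0.0855
```

Request:
carry_out(dp=[[-0.03,0,0.02],[-0.06,-0.01,0.05],[-0.09,-0.02,0.08],[-0.12,-0.03,0.1],[-0.15,-0.04,0.12]], rotation=[[0,0,0],[0,0,0],[0,0,0],[0,0,0],[0,0,0]], fingers=[0,0,0,0,0])

```text
time: 10.78
ee_pos: [0.4104, -0.0298, 0.2159]
tcp_rot: [3.136, 0.001, 1.572]
ft_force: [0.1, -0.9, 0.3]
opening: 0.0852
```

```bash
python3 look.py t11; python3 - <<'E'
from bench import bot
from h import *
d=bot.camera("top");w=world(d);z=w[...,2];ok=d["z_map"]>0
for n,r,lo,hi in [("bay",(200,135,370,190),.037,.046),("post",(236,186,260,216),.052,.07),("billet",(428,132,470,175),.043,.06),("tin",(148,147,196,195),.08,.1)]:
    m=np.zeros(z.shape,bool);m[r[1]:r[3],r[0]:r[2]]=1;m&=ok&(z>lo)&(z<hi);b=box(w,m);print(n,b[0].tolist(),b[1],b[2])
print([(r["score"],np.round(np.array(r["rect"])*[640,480,640,480])) for r in bot.search_frame("hammer","top")])
E
```

```text
10.7833 [ 0.4104 -0.0298  0.2159] [3.136e+00 1.000e-03 1.572e+00] [ 0.1 -0.9  0.3]
tube n 1749 size [239.9  32.8] theta deg 0.3 
world: c [661.9  49.6] A [662.5 169.6] B [661.4 -70.4] u [0.005 1.   ] 
bay: c [44.9 -9.9] A [ 45.5 110.1] B [  44.4 -129.9]
bay [[619.0999755859375, -101.9000015258789], [688.5, -102.4000015258789], [690.9000244140625, 221.0], [621.5, 221.5]] [655.   59.5] [323.4  69.4]
post [[574.0999755859375, 141.3000030517578], [597.4000244140625, 122.5], [616.4000244140625, 145.89999389648438], [593.0999755859375, 164.8000030517578]] [595.2 143.6] [30.2 29.9]
billet [[660.0, -274.1000061035156], [694.5, -306.70001220703125], [726.2000122070312, -273.1000061035156], [691.7000122070312, -240.5]] [ 693.1 -273.6] [46.2 47.4]
tin [[627.7000122070312, 317.5], [631.2000122070312, 261.8999938964844], [687.2000122070312, 265.5], [683.5999755859375, 321.1000061035156]] [657.4 291.5] [56.1 55.7]
[(0.57, array([142., 231., 184., 364.])), (0.28, array([206., 143., 366., 195.]))]
```

View pics/t11.png

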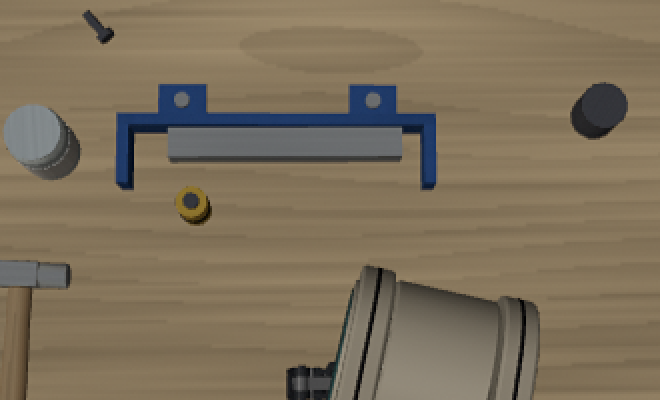

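The tube lies flat along the rail between the cheeks, from (168,127) to (402,160) in the crop. The bystanders haven't moved, so I'll hand in.

```bash
python3 -c "
from bench import bot
print(bot.close_job())"
```

```text
the job is handed in; nothing more can be done
None
```

The tube is in the blue bay, flat along the back rail, and I handed the job in at about 11 s of the 58 s allowed. I used pushes only:

1. **Lining up:** an end push at B with shut fingers, then a broadside push with the open fingers that also turned the tube to about 18°.
2. **Behind the post:** a second end push slid end A in. With A in behind the post, the bay-frame readings were A at about (45, 101) mm and B at (−34, −126) mm, which meets the on-the-way condition.
3. **Swinging in:** a turning broadside push brought B round and pressed the tube against the rail. The tool stopped there at about 10 N.

Last checks, from the top camera:

- **Tube:** A is at (45.5, 110) mm and B at (44.4, −130) mm in the bay frame, at 0.3° to the bay's long axis. It lies flat between the cheeks.
- **Bystanders:** the billet and tin read within about 1 mm of where they started. The hammer's box in the picture is within 2 pixels.
- **Accuracy:** the bay origin comes from my own image fit, good to about 2 mm. The stop against the rail agrees with it.
- **Failed readings:** in some mid-push pictures the arm hid part of the tube, so the automatic fit was wrong (lengths of 60–83 mm). I worked those out from the visible part, and the last clear picture agreed. No other check failed or disagreed.

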